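# Key the sample carousel onto its drive pin

### The job

The blue sample carousel sits loosely on its white drive unit, turned so that it cannot go down. With a fingertip, push it round by its yellow finger posts until the notch in its rim stands over the orange drive pin, then press down on its black centre cap until it is fully home, level, with the pin in the notch. Only push and press it, never lift it; leave the bottle, jar and tube rack where they stand, and finish clear of everything.

Things in the scene. Friction and masses are not known exactly. Their poses are not given: they have to be found in the camera images.
- drive: white round drive unit fixed to the bench, 224 mm across, 40 mm high, with a low control box (34 mm high) reaching 160 mm from the axis on its -x side. Origin: centre of its underside, on the bench; z up; the pin lies on its +x axis. A metal socket tube, 60 mm across, stands on its axis and ends 72 mm above the bench: the carousel's underside rests on it when home.
- pin_tip (a point): top of the orange drive pin, an upright fixed dowel 10 mm thick with a tapered tip, 79 mm from the unit's axis, its top 79.5 mm above the bench. An orange stripe on the housing runs outward from its foot; about 2 mm of the pin shows beyond the carousel's rim.
- carousel: loose blue carousel, 164 mm across, deck 10 mm thick, about 0.45 kg. Origin: centre of the deck's underside, 81 mm above the bench at the start, 72 mm when home; z up; +x to the notch. A stub under it (40 mm thick, 52 mm long) turns in the socket with 1 mm play: on a bearing: easily (under 0.1 N m), either way, coasting a few degrees if pushed fast. It starts at any angle at least 0.6 rad from the pin.
- notch (a point): middle of the rim notch at the level of the deck's top, 79 mm from the carousel's axis. The notch is open to the rim, 15 mm wide and 16 mm deep, right through the deck; a white stripe on the deck points to it. It has to come straight above the pin tip; it then has 2.5 mm play to each side of the pin.
- post0 (a point): top of a yellow finger post, 10 mm thick, standing 25 mm above the deck, 54 mm from the carousel's axis, 60 degrees counter-clockwise (seen from above) of the notch. Between the post and the cap there are 29 mm.
- post1 (a point): top of the like post opposite the notch (180 degrees).
- post2 (a point): top of the like post 60 degrees clockwise of the notch.
- cap_top (a point): centre of the flat top of the black press cap, 40 mm across, on the carousel's axis, 16 mm above the deck's top: 107 mm above the bench at the start, 98 mm when home. With the notch over the pin, a push of about 6 N here takes the carousel down against a friction-held seat, and it stays down by itself; otherwise the pin stops it.
- bottle: stoppered clear glass bottle with a paper label, 66 mm across, 122 mm high, loose, standing beside the drive unit; origin: centre of its underside. To be left alone.
- jar: amber glass jar with a white lid, 60 mm across, 85 mm high, loose, standing beside the drive unit; origin: centre of its underside. To be left alone.
- rack: blue tube rack 200 x 85 mm with capped tubes up to 93 mm high, loose; origin: centre of its underside. To be left alone.
Things that resemble listed ones, but are neither listed nor needed, are in the scene too. Leave any turquoise look-alike of the carousel alone.

How it is judged:
At the end, for the whole second after the job is handed in: The carousel is fully home: its underside at most 1.5 mm above its home height of 72 mm, level within 0.03 rad, the notch over the pin (within 6 mm), at rest; bottle, jar and rack upright and within 30 mm of where they stood (z of carousel in the frame of drive below 0.0735 m and horizontal distance between notch and pin_tip below 0.006 m and angle between carousel's own z axis and vertical below 0.03 rad and linear speed of carousel below 0.02 m/s and distance of each of bottle, jar, rack from where it was at the start of the episode below 0.03 m and angle between each of bottle, jar, rack's own z axis and vertical below 0.3 rad); the robot touches nothing.
It fails at once if the carousel is lifted (10 mm above where it sat) (z of carousel in the frame of drive above 0.091 m).
It fails at once if the bottle, jar or rack is pushed away (30 mm) or tipped (distance of any of bottle, jar, rack from where it was at the start of the episode above 0.03 m or angle between any of bottle, jar, rack's own z axis and vertical above 0.3 rad).
It also fails if it takes over 72 s, if anything falls off the work surface, if the arm or the gripper's body presses on something with over 40 N, if the wrist force passes 120 N, or if a joint passes its speed limit or range.

### The arm

A 6-joint arm with a two-finger parallel gripper is mounted at the origin on the work surface. World frame = base frame: x ahead of the robot, y to its left, z up, the work surface at z = 0. Lengths are in m, angles in rad, forces in N, time in s.
With the tool pointing down it reaches from about 0.375 to 0.9 m from the base axis. Payload 3.1 kg.
Tool frame: the origin (TCP) lies on the centre line of the jaws, within the pads' length; the fingertips stand robot.finger_overhang ahead of it and the grasp point (between the pads) lies 2 mm behind it (robot.finger_overhang is the distance from the TCP to the fingertips, in m); z points along the fingers, y is the direction in which the jaws open and shut (so a half turn about z gives the same grasp; the last joint's range is limited). The gripper opens to 87 mm and grips with 3 to 60 N. Pads are 19 mm wide; open, the fingers measure 117 mm over their backs; the gripper's body (75 mm by 190 mm) begins 51 mm behind the grasp point.
Start: joints at [-1.427, 0.527, 1.433, -0, 1.181, -0.178], TCP at [0.198, -0.593, 0.24] pointing down, gripper open.
Joint ranges: [-3.08, 3.08], [-0.75, 2.2], [0.22, 2.44], [-1.43, 4.57], [0, 2.65], [-2.85, 2.85]. Speed limits (rad/s): [2.79, 2.79, 3.14, 3.14, 3.14, 3.14].

### API

Orientations are given as a unit quaternion [x, y, z, w].
In Python, from rig import robot gives the robot as it stands. The module is installed in compiled form; this text tells all that it offers.
- The arm moves only by the tool step_arm, never from a script. Its arguments are lists of equal length, an entry for each row: "slide": the shift along the tool's x, y, z in mm, a list of three; "twist": the turn about the tool's z in degrees. A call has 1 to 20 rows; each row shifts and turns the commanded pose from where the row before left it, along the tool's axes as they then stand; what a row does not reach is not made up. A row lasts 1/12 s, in which the tool goes at most 41.7 mm and 7.16 degrees, less where a joint would pass 70% of its speed; a pose out of reach is approached as far as the arm can. A call is refused whole if a number of a shift passes 41.7 or a number of a turn 7.16, either way. A call with a gripper value outside its range is refused whole. "jaw" is the finger opening in mm, from 0 to 87, set as the call begins (left out, the last holds). The fingers move at their own pace and stop on an object; "force" is the grip in N (left out, the last holds). Time passes only in rows, so rows that do not move let the fingers close. It gives the time, the measured TCP pose, the force and the opening at its end, in the units of the state.
- robot.get_obs(): the state, without advancing time (a new reading comes with each control period).
- robot.camera(name): name is "side" or "top" or "wrist"; returns a dict with "color" (420x560x3 uint8, blue, green, red), "depth" (420x560 float32, m along the optical axis (not along the pixel's ray), 0 where there is no reading), "camera_matrix" (3x3 intrinsics, pixels), "origin" and "orientation" of the camera in the world. Camera axes: x right, y down, z forward; pixel columns grow to the right and rows downward; lengths in m; the calibration is good to about 2 mm. A picture is of the moment at which its call begins.
- robot.hand_in(): hands the job in, once; it reports no verdict.
The state is a dict: "time": time; "q": joint angles; "joint_velocities": joint speeds; "joint_torque": joint torques, N m; "position": TCP position; "tool_rot": TCP orientation; "ft_force": force on the tool from outside, world axes, zero at the start; "moment": the same for the moment, N m; "grip_width": finger opening in m.
Only numpy, scipy, OpenCV 4.12 (cv2) and the standard library are available. Lean on these libraries where they do the work, as an engineer would, in place of code of your own. Each camera call takes 0.05 s, during which the arm holds its last target.

## Working session

There is one attempt and no reset: what is moved stays moved. The work goes in short steps, Python scripts to look and compute and a tool call to move; the robot and the scene stay as the last step left them, time stands still between calls to the robot, and variables do not carry over. Pictures are saved under pics/ and viewed, and the job is handed in when it is done.

Besides the shell and the picture viewer there is one more tool, called after "Call:" as a command line: name --pt "numbers of a row" for each row, then --argument value for the rest. step_arm: Moves the arm, as the interface text tells. Its arguments: {"type":"object","properties":{"slide":{"type":"array","items":{"type":"array","items":{"type":"number"}}},"twist":{"type":"array","items":{"type":"number"}},"jaw":{"type":"number"},"force":{"type":"number"}},"required":["slide","twist"]}

```bash
mkdir -p pics; python3 - <<'E'
from rig import robot
import cv2
o=robot.get_obs();print(o, robot.finger_overhang)
for n in["side","top","wrist"]:
    c=robot.camera(n);cv2.imwrite(f"pics/{n}0.png",c["color"]);print(n,c["camera_matrix"].tolist(),c["origin"],c["orientation"])
E
```

```text
{'time': 0.0, 'q': array([-1.42651117e+00,  5.28510140e-01,  1.43389007e+00, -1.21779244e-05,
        1.18135803e+00, -1.78516607e-01]), 'joint_velocities': array([-7.89963866e-05, -2.92519428e-04,  1.26076825e-03,  8.96291528e-05,
        1.13749949e-03, -2.64601034e-04]), 'joint_torque': array([-2.98668192e-04, -4.40042925e+01, -1.76594138e+01,  6.30257791e-02,
        5.83141192e-02, -1.68120514e-04]), 'position': array([ 0.19818083, -0.59202795,  0.23854845]), 'tool_rot': array([ 9.87002178e-01,  1.60703231e-01,  1.29021928e-05, -1.08273153e-03]), 'ft_force': array([ 1.25381481,  1.20432839, -0.48675772]), 'moment': array([ 0.01072814, -0.02946966,  0.01309433]), 'grip_width': 0.08714949424634004} 0.017
side [[533.3723848094212, 0.0, 284.327380123547], [0.0, 533.3723848094212, 216.56866621487217], [0.0, 0.0, 1.0]] [-0.12285587  0.66450463  1.2737933 ] [-0.36503083  0.85986259 -0.33062028  0.13445834]
top [[470.9597218561812, 0.0, 281.74813368025076], [0.0, 470.9597218561812, 221.82499796571665], [0.0, 0.0, 1.0]] [ 0.52638979 -0.08368526  1.39085598] [-0.69602013  0.71745985 -0.01951482  0.02065224]
wrist [[326.7983962029547, 0.0, 276.280944083693], [0.0, 326.7983962029547, 212.621665275754], [0.0, 0.0, 1.0]] [ 0.26150122 -0.57095039  0.38365588] [ 0.80540901 -0.57981876 -0.07232365  0.09947771]
```

View pics/top0.png

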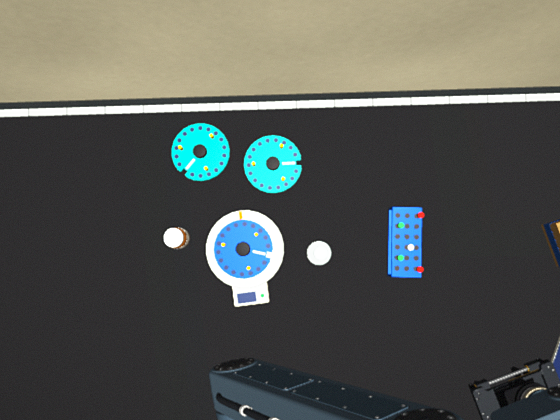

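View pics/side0.png

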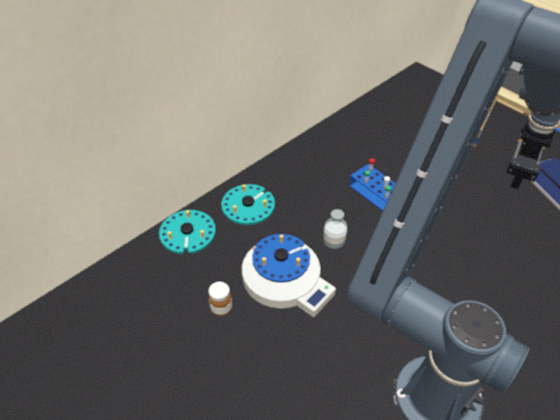

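```bash
cat > h.py <<'E'
from rig import robot
import cv2, numpy as np
from scipy.spatial.transform import Rotation as R
def onplane(c,uv,z):
    uv=np.atleast_2d(np.asarray(uv,float)); K=c["camera_matrix"]
    d=np.c_[(uv-[K[0,2],K[1,2]])/[K[0,0],K[1,1]],np.ones(len(uv))]@R.from_quat(c["orientation"]).as_matrix().T
    o=np.asarray(c["origin"]); return (o+d*((z-o[2])/d[:,2])[:,None])
def proj(c,p):
    q=(np.atleast_2d(p)-c["origin"])@R.from_quat(c["orientation"]).as_matrix(); K=c["camera_matrix"]
    return q[:,:2]/q[:,2:]*[K[0,0],K[1,1]]+[K[0,2],K[1,2]]
def hsv(c): return cv2.cvtColor(c["color"],cv2.COLOR_BGR2HSV)
def blobs(m,amin=4):
    n,l,s,ce=cv2.connectedComponentsWithStats(m.astype(np.uint8)); return [(int(s[i,4]),ce[i].round(2)) for i in range(1,n) if s[i,4]>=amin]
E
python3 - <<'E'
from h import *
for n,roi in(("top",(195,200,295,315)),("side",(235,225,340,320))):
    c=robot.camera(n);H=hsv(c);x0,y0,x1,y1=roi
    M=np.zeros(H.shape[:2],bool);M[y0:y1,x0:x1]=1
    h,s,v=[H[...,i].astype(int) for i in range(3)]
    yl=M&(h>12)&(h<35)&(s>110)&(v>110)
    for a,p in blobs(yl,3): print(n,"yel/or",a,p,H[int(p[1]),int(p[0])],onplane(c,p,.116)[0].round(4))
    bk=M&(v<60)&(s<140)
    for a,p in blobs(bk,20): print(n,"blk",a,p,onplane(c,p,.107)[0].round(4))
    bl=M&(h>100)&(h<125)&(s>120)&(v>80)
    for a,p in blobs(bl,200): print(n,"blue",a,p)
    cv2.imwrite(f"pics/{n}z.png",cv2.resize(c["color"][y0:y1,x0:x1],None,fx=5,fy=5,interpolation=cv2.INTER_CUBIC))
    wh=(s<60)&(v>150)&M
    for a,p in blobs(wh,10): print(n,"white",a,p,onplane(c,p,.091)[0].round(4))
E
```

```text
top yel/or 16 [240.19 214.81] [ 25 255 255] [0.6214 0.0294 0.116 ]
top yel/or 7 [255.71 234.  ] [ 30 234 255] [ 0.5681 -0.0113  0.116 ]
top yel/or 10 [222.8 244. ] [ 30 255 255] [0.5437 0.0785 0.116 ]
top yel/or 6 [248.  267.5] [ 30 255 255] [0.4784 0.012  0.116 ]
top blk 5801 [243.82 259.54] [0.4999 0.0234 0.107 ]
top blue 2218 [241.97 248.62]
top white 2668 [248.08 257.37] [0.5052 0.0129 0.091 ]
side yel/or 12 [280.83 237.83] [ 23 145 199] [ 0.5607 -0.0033  0.116 ]
side yel/or 12 [263.5 260.5] [ 24 156 198] [0.5359 0.086  0.116 ]
side yel/or 13 [297.54 261.23] [ 23 143 169] [0.4702 0.021  0.116 ]
side blk 64 [280.62 254.53] [0.5234 0.0334 0.107 ]
side blue 1853 [279.95 257.84]
side white 267 [332.37 233.45] [ 0.484 -0.137  0.091]
side white 2785 [287.63 284.95] [0.4456 0.0823 0.091 ]
```

View pics/topz.png

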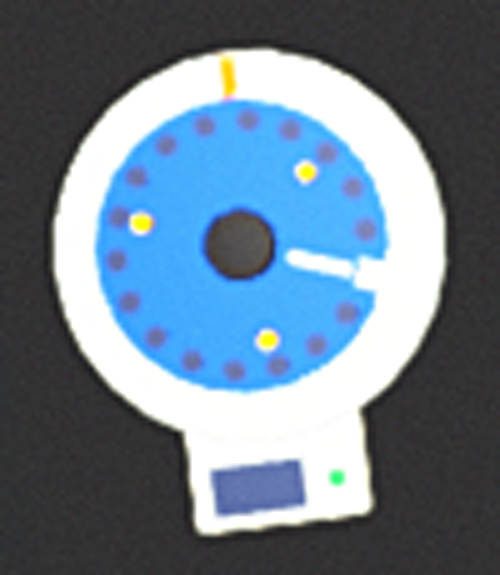

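View pics/sidez.png

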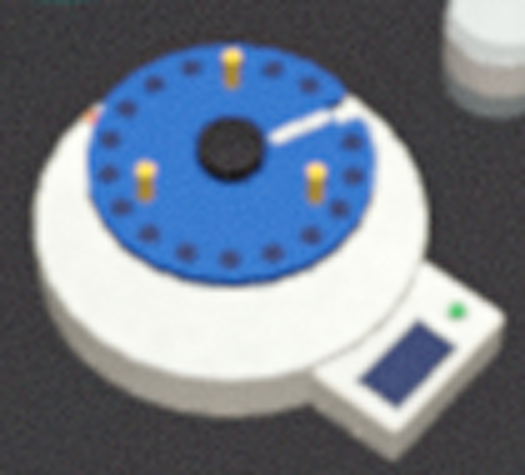

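```bash
python3 - <<'E'
from h import *
c=robot.camera("top");H=hsv(c);h,s,v=[H[...,i].astype(int) for i in range(3)]
M=np.zeros(h.shape,bool);M[195:315,195:295]=1
# housing incl box: not dark
m=(M&(v>110)).astype(np.uint8)
cs,_=cv2.findContours(m,cv2.RETR_EXTERNAL,cv2.CHAIN_APPROX_NONE)
k=max(cs,key=cv2.contourArea)[:,0,:]
P=onplane(c,k,.04)[:,:2]
sel=P[:,0]>.50
A=np.c_[2*P[sel],np.ones(sel.sum())];x=np.linalg.lstsq(A,(P[sel]**2).sum(1),rcond=None)[0]
C=x[:2];print("housing",C,np.sqrt(x[2]+C@C),len(k))
b=P[P[:,0]<C[0]-.115];print("box rect",cv2.minAreaRect((b*1000).astype(np.float32)))
st=M&(h>12)&(h<35)&(s>110)&(v>110);ys,xs=np.nonzero(st);q=ys<225
p=onplane(c,np.c_[xs[q],ys[q]],.04)[:,:2];p0=p.mean(0);print("stripe",p0,np.degrees(np.arctan2(*(p0-C)[::-1])),np.linalg.norm(p0-C))
d=cv2.fitLine(p.astype(np.float32),cv2.DIST_L2,0,.01,.01).ravel();print("stripe dir",np.degrees(np.arctan2(d[1],d[0])))
# yellow weighted centroids
w=np.clip(c["color"][...,2].astype(float)-c["color"][...,0],0,None)
pts=[]
for u0,v0 in((255.7,234),(222.8,244),(248,267.5)):
    u0i,v0i=round(u0),round(v0);yy,xx=np.mgrid[v0i-4:v0i+5,u0i-4:u0i+5];ww=w[v0i-4:v0i+5,u0i-4:u0i+5]
    pts.append(onplane(c,[(xx*ww).sum()/ww.sum(),(yy*ww).sum()/ww.sum()],.115)[0,:2])
pts=np.array(pts);ax=pts.mean(0);print("posts",pts,ax,np.linalg.norm(pts-ax,axis=1),np.degrees(np.arctan2(*(pts-ax).T[::-1]))-[60,180,-60])
bb=P[P[:,0]<.4]; print("boxcentre dir",bb.min(0),bb.max(0))
print(robot.get_obs()["time"])
E
```

```text
housing [0.53019659 0.02632459] 0.11125885507030286 260
box rect ((389.9999694824219, 12.645774841308594), (104.79908752441406, 45.85109329223633), 89.90404510498047)
stripe [0.62754107 0.03603798] 5.698320310639601 0.09782789482366848
stripe dir 5.6389623
posts [[ 0.56811217 -0.0117664 ]
 [ 0.5433741   0.07835289]
 [ 0.47819719  0.01166389]] [0.52989449 0.02608346] [0.05378851 0.05397956 0.05367061] [-104.72294856 -104.46075978 -104.41498415]
boxcentre dir [ 0.36712581 -0.03974447] [0.39878241 0.06271399]
0.3
```

Call:
step_arm --pt "26.8 -21.6 0" --pt "26.8 -21.6 0" --pt "26.8 -21.6 0" --pt "26.8 -21.6 0" --pt "26.8 -21.6 0" --pt "26.8 -21.6 0" --pt "26.8 -21.6 0" --pt "26.8 -21.6 0" --pt "26.8 -21.6 0" --pt "26.8 -21.6 0" --pt "26.8 -21.6 0" --pt "26.8 -21.6 0" --pt "26.8 -21.6 0" --pt "26.8 -21.6 0" --pt "26.8 -21.6 0" --pt "26.8 -21.6 0" --pt "26.8 -21.6 0" --pt "26.8 -21.6 0" --pt "26.8 -21.6 0" --pt "26.8 -21.6 0" --twist '[0, 0, 0, 0, 0, 0, 0, 0, 0, 0, 0, 0, 0, 0, 0, 0, 0, 0, 0, 0]' --jaw 20

```text
time: 1.97
position: [0.5703, -0.0113, 0.2396]
tool_rot: [0.987, 0.161, 0.0, 0.0]
ft_force: [0.5, -0.7, -0.1]
grip_width: 0.0199
```

Call:
step_arm --pt "0 0 0" --pt "0 0 0" --pt "0 0 0" --pt "0 0 0" --pt "0 0 0" --pt "0 0 0" --pt "0 0 0" --pt "0 0 0" --pt "0 0 0" --pt "0 0 0" --pt "0 0 0" --pt "0 0 0" --twist '[7, 7, 7, 7, 7, 7, 7, 7, 7, 0, 0, 0]'

```text
time: 2.97
position: [0.5695, -0.013, 0.2395]
tool_rot: [0.926, -0.377, -0.0, -0.0]
ft_force: [0.0, 0.2, -0.5]
grip_width: 0.02
```

```bash
cat > st.py <<'E'
from h import *
def st(A=np.array([.530,.0262])):
    o=robot.get_obs();Rm=R.from_quat(o["tool_rot"]).as_matrix();p=o["position"]
    print("t",round(o["time"],2),"p",p.round(4),"yaw",np.degrees(np.arctan2(Rm[1,0],Rm[0,0])).round(2),"tilt",np.degrees(np.arccos(-Rm[2,2])).round(2),"polar",(np.linalg.norm(p[:2]-A)*1e3).round(1),np.degrees(np.arctan2(*(p[:2]-A)[::-1])).round(2),"F",o["ft_force"].round(2),"w",o["grip_width"].round(4),"q6",o["q"][5].round(2))
    return Rm,p
if __name__=="__main__":
    Rm,p=st()
    import sys
    if len(sys.argv)>1: print("tool shift mm",(Rm.T@(np.array(eval(sys.argv[1]))-p)*1e3).round(2))
E
python3 st.py "[.5685,-.0117,.113]"; python3 - <<'E'
from h import *
c=robot.camera("wrist");cv2.imwrite("pics/w1.png",c["color"])
E
```

```text
Traceback (most recent call last):
  File "st.py", line 7, in <module>
    Rm,p=st()
         ~~^^
  File "st.py", line 4, in st
    print("t",round(o["time"],2),"p",p.round(4),"yaw",np.degrees(np.arctan2(Rm[1,0],Rm[0,0])).round(2),"tilt",np.degrees(np.arccos(-Rm[2,2])).round(2),"polar",(np.linalg.norm(p[:2]-A)*1e3).round(1),np.degrees(np.arctan2(*(p[:2]-A)[::-1])).round(2),"F",o["ft_force"].round(2),"w",o["grip_width"].round(4),"q6",o["q"][5].round(2))
                                                                                                                                                                                                                                                                                       ^^^^^^^^^^^^^^^^^^^^^
AttributeError: 'float' object has no attribute 'round'
```

View pics/w1.png

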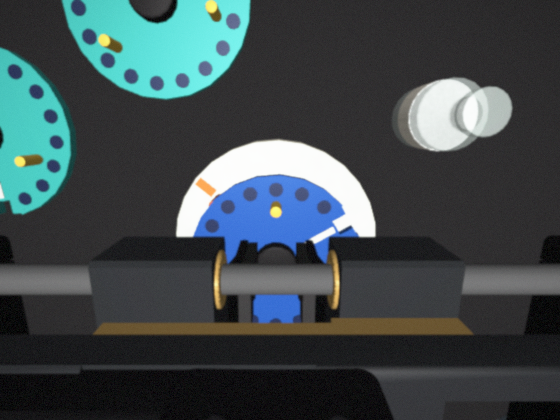

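```bash
sed -i 's/o\["grip_width"\].round(4)/round(o["grip_width"],4)/' st.py
python3 st.py "[.5685,-.0117,.114]"
```

```text
t 3.02 p [ 0.5696 -0.013   0.2396] yaw -44.39 tilt 0.0 polar 55.7 -44.71 F [0.11 0.27 1.34] w 0.02 q6 2.13
tool shift mm [ -1.67  -0.16 125.58]
```

Call:
step_arm --pt "-1.7 0 15" --pt "0 0 15" --pt "0 0 15" --pt "0 0 15" --pt "0 0 15" --pt "0 0 15" --pt "0 0 15" --pt "0 0 10" --pt "0 0 10" --pt "0 0 0" --pt "0 0 0" --twist '[0, 0, 0, 0, 0, 0, 0, 0, 0, 0, 0]'

```text
time: 3.93
position: [0.5683, -0.0118, 0.1143]
tool_rot: [0.926, -0.378, -0.0, 0.0]
ft_force: [0.7, 0.6, -0.1]
grip_width: 0.0199
```

```bash
python3 st.py; python3 - <<'E'
from h import *
for n in("top","side"):
    c=robot.camera(n);cv2.imwrite(f"pics/{n}1.png",cv2.resize(c["color"][190:330,180:350],None,fx=4,fy=4,interpolation=cv2.INTER_CUBIC))
E
```

```text
t 3.93 p [ 0.5683 -0.0118  0.1143] yaw -44.48 tilt 0.04 polar 53.9 -44.76 F [ 0.73  0.56 -0.08] w 0.0199 q6 2.13
```

View pics/side1.png

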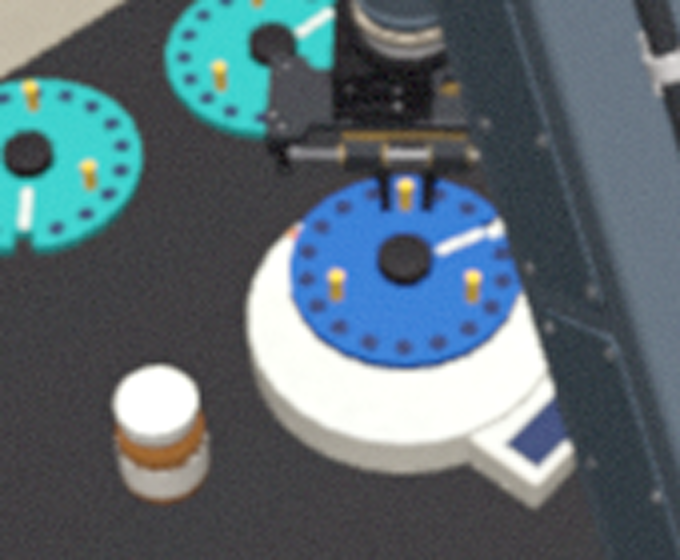

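View pics/top1.png

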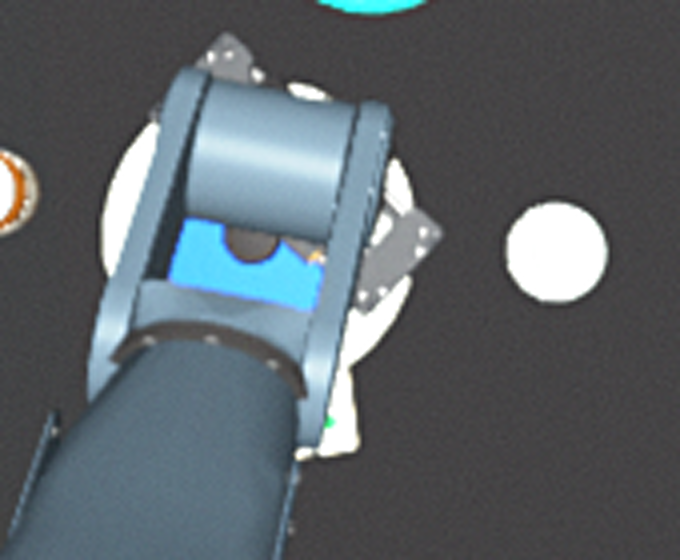

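Call:
step_arm --pt "-0.1 -1.9 0" --pt "-0.1 -2.8 0" --pt "-0.2 -3.8 0" --pt "-0.2 -4.7 0" --pt "-0.2 -4.7 0" --pt "-0.2 -4.7 0" --pt "-0.2 -4.7 0" --pt "-0.2 -4.7 0" --pt "-0.2 -4.7 0" --pt "-0.2 -4.7 0" --pt "-0.2 -4.7 0" --pt "-0.2 -4.7 0" --pt "-0.2 -4.7 0" --pt "-0.2 -4.7 0" --pt "-0.2 -4.7 0" --pt "-0.2 -4.7 0" --pt "-0.2 -3.8 0" --pt "-0.1 -2.8 0" --pt "0 -1.9 0" --pt "0 -0.9 0" --twist '[-2, -3, -4, -5, -5, -5, -5, -5, -5, -5, -5, -5, -5, -5, -5, -5, -4, -3, -2, -1]'

```text
time: 5.7
position: [0.5724, 0.0605, 0.1157]
tool_rot: [0.941, 0.339, 0.001, 0.001]
ft_force: [1.4, -1.1, 0.3]
grip_width: 0.0199
```

```bash
python3 st.py; python3 - <<'E'
from h import *
c=robot.camera("side");cv2.imwrite(f"pics/side2.png",cv2.resize(c["color"][190:330,180:350],None,fx=4,fy=4,interpolation=cv2.INTER_CUBIC))
c=robot.camera("wrist");cv2.imwrite("pics/w2.png",c["color"])
E
```

```text
t 5.7 p [0.5724 0.0605 0.1157] yaw 39.6 tilt 0.17 polar 54.5 38.99 F [ 1.37 -1.05  0.3 ] w 0.0199 q6 0.79
```

View pics/side2.png

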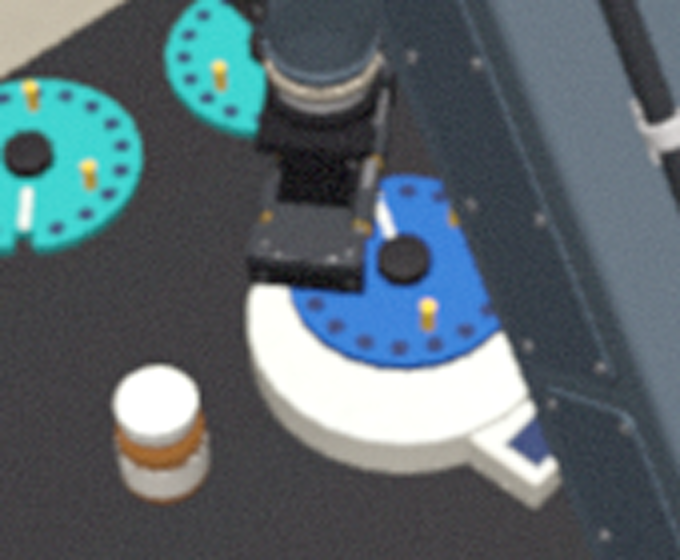

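View pics/w2.png

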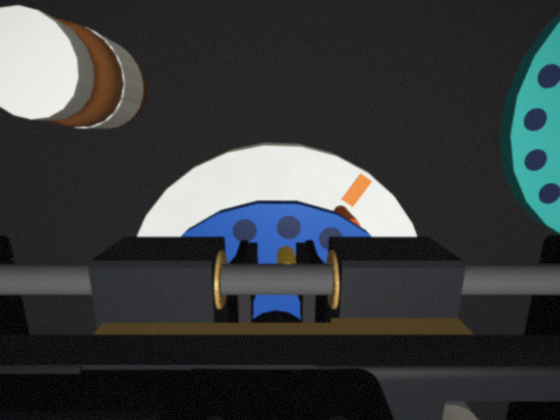

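```bash
cat > ang.py <<'E'
from h import *
from st import st
A=np.array([.530,.0262])
st()
def ang(n,roi,z=.115):
    c=robot.camera(n);H=hsv(c).astype(int);x0,y0,x1,y1=roi
    B=c["color"].astype(int)
    m=np.zeros(H.shape[:2],bool);m[y0:y1,x0:x1]=1
    m&=(H[...,0]>12)&(H[...,0]<35)&(H[...,1]>110)&(H[...,2]>100)
    for a,p in blobs(m,3):
        q=onplane(c,p,z)[0,:2]-A;r=np.hypot(*q)*1e3
        print(n,a,p,"r",r.round(1),"ang",np.degrees(np.arctan2(q[1],q[0])).round(2))
    return c
if __name__=="__main__":
    ang("side",(235,225,340,320));ang("top",(195,200,295,315))
E
python3 ang.py
```

```text
t 5.8 p [0.5722 0.0604 0.1155] yaw 39.5 tilt 0.13 polar 54.3 39.08 F [-0.07 -0.56 -0.21] w 0.0201 q6 0.79
side 12 [286.5 268.5] r 64.9 ang 149.5
top 6 [262.  246.5] r 53.6 ang -85.98
```

Call:
step_arm --pt "0 -1.9 0" --pt "-0.1 -2.8 0" --pt "-0.2 -3.8 0" --pt "-0.2 -3.8 0" --pt "-0.2 -3.8 0" --pt "-0.1 -2.8 0" --pt "-0.1 -2.8 0" --pt "0 -1.9 0" --pt "0 -1.9 0" --pt "0 -0.9 0" --pt "0 -0.9 0" --pt "0 -0.9 0" --pt "0 0 0" --pt "0 0 0" --twist '[-2, -3, -4, -4, -4, -3, -3, -2, -2, -1, -1, -1, 0, 0]'

```text
time: 7.07
position: [0.5486, 0.0765, 0.1146]
tool_rot: [0.822, 0.57, -0.0, -0.0]
ft_force: [0.4, 0.0, 0.8]
grip_width: 0.0201
```

```bash
cat >> ang.py <<'E'
    for n in("top","side"):
        c=robot.camera(n);cv2.imwrite(f"pics/{n}{robot.get_obs()['time']:.2f}.png",cv2.resize(c["color"][190:330,180:350],None,fx=4,fy=4,interpolation=cv2.INTER_CUBIC))
E
python3 ang.py;ls pics
```

```text
t 7.07 p [0.5486 0.0765 0.1146] yaw 69.47 tilt 0.01 polar 53.6 69.73 F [0.35 0.04 0.77] w 0.0201 q6 0.3
side 11 [284.45 238.27] r 43.0 ang -57.55
side 4 [256.5 257. ] r 70.9 ang 66.38
side 12 [295.5 263.5] r 61.0 ang 176.51
top 5 [258. 237.] r 52.6 ang -55.54
top 6 [244.  268.5] r 54.1 ang -176.52
side0.png
side1.png
side2.png
side7.27.png
sidez.png
top0.png
top1.png
top7.22.png
topz.png
w1.png
w2.png
wrist0.png
```

Call:
step_arm --pt "0 -0.6 0" --pt "0 -0.6 0" --pt "0 0 0" --pt "0 0 0" --twist '[-0.6, -0.6, 0, 0]'

```text
time: 7.6
position: [0.5474, 0.077, 0.1145]
tool_rot: [0.816, 0.579, -0.0, -0.0]
ft_force: [0.2, 0.4, -0.1]
grip_width: 0.0201
```

```bash
python3 ang.py;ls -t pics|head -2
```

```text
t 7.6 p [0.5474 0.077  0.1145] yaw 70.7 tilt 0.01 polar 53.7 71.09 F [ 0.24  0.41 -0.14] w 0.0201 q6 0.27
side 11 [283.91 237.91] r 44.0 ang -55.23
side 3 [257. 258.] r 70.8 ang 69.39
side 12 [295.5 263.5] r 61.0 ang 176.51
top 6 [258.  236.5] r 53.4 ang -54.36
top 6 [244.83 268.17] r 53.5 ang -174.05
side7.80.png
top7.75.png
```

Call:
step_arm --pt "0 2.5 0" --pt "0 2.2 0" --pt "0 0 0" --pt "0 0 -10" --pt "0 0 -25" --pt "0 0 -30" --pt "40 0 -10" --pt "40 0 0" --pt "40 0 0" --pt "30 0 0" --pt "0 0 0" --twist '[0, 0, 0, 0, 0, 0, 0, 0, 0, 0, 0]' --jaw 20

```text
time: 8.72
position: [0.6034, 0.2225, 0.1908]
tool_rot: [0.814, 0.58, 0.003, -0.0]
ft_force: [0.3, 0.2, 0.8]
grip_width: 0.02
```

```bash
python3 ang.py;ls -t pics|head -2
```

```text
t 8.72 p [0.6034 0.2225 0.1908] yaw 70.95 tilt 0.33 polar 209.6 69.51 F [0.31 0.24 0.84] w 0.02 q6 0.51
side 9 [262.11 258.11] r 58.4 ang 75.11
top 24 [240.12 216.33] r 87.4 ang 2.37
top 6 [258.  236.5] r 53.4 ang -54.36
top 9 [223.67 241.11] r 54.3 ang 66.7
top 7 [245.   268.29] r 53.9 ang -173.61
side8.92.png
top8.87.png
```

View pics/top8.87.png

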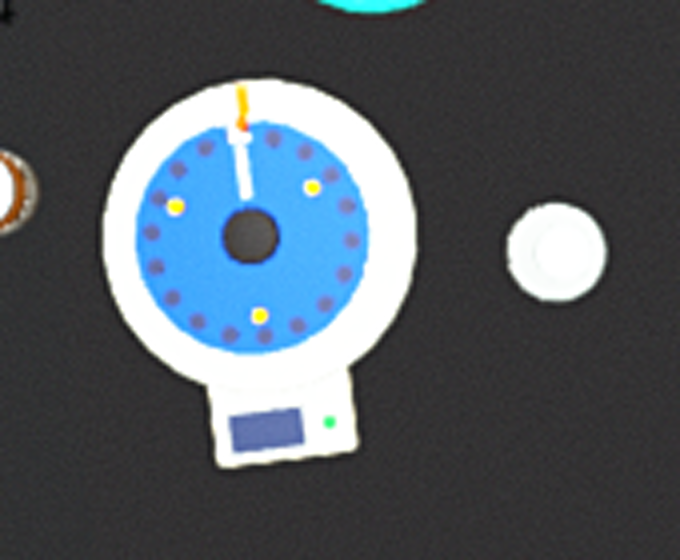

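```bash
python3 - <<'E'
from h import *
c=robot.camera("top");w=np.clip(c["color"][...,2].astype(float)-c["color"][...,0],0,None)
pts=[]
for u0,v0 in((223.7,241.1),(245,268.3),(258,236.5)):
    a,b=round(u0),round(v0);yy,xx=np.mgrid[b-4:b+5,a-4:a+5];ww=w[b-4:b+5,a-4:a+5]
    pts.append(onplane(c,[(xx*ww).sum()/ww.sum(),(yy*ww).sum()/ww.sum()],.115)[0,:2])
pts=np.array(pts);ax=pts.mean(0);an=np.degrees(np.arctan2(*(pts-ax).T[::-1]))-[60,180,-60]
print(ax,an)
E
python3 st.py "[.530,.0262,.1908]"
```

```text
[0.52955471 0.02701005] [   6.06966157 -353.98343863    6.05817562]
t 8.97 p [0.6009 0.2158 0.1896] yaw 70.64 tilt 0.07 polar 202.4 69.5 F [-0.79 -0.72 -0.21] w 0.0201 q6 0.51
tool shift mm [-202.36   -4.01   -1.01]
```

Call:
step_arm --pt "-25 -0.5 0" --pt "-25 -0.5 0" --pt "-25 -0.5 0" --pt "-25 -0.5 0" --pt "-25 -0.5 0" --pt "-25 -0.5 0" --pt "-25 -0.5 0" --pt "-20 -0.5 0" --pt "-7.4 0 0" --pt "0 0 0" --pt "0 0 0" --pt "0 0 0" --pt "0 0 0" --twist '[0, 0, 0, 0, 0, 0, 0, 0, 0, 0, 0, 0, 0]' --jaw 0 --force 20

```text
time: 10.05
position: [0.5312, 0.0281, 0.1896]
tool_rot: [0.815, 0.579, 0.0, 0.0]
ft_force: [-0.6, -1.0, 0.3]
grip_width: 0.0008
```

```bash
python3 st.py "[.530,.0265,.124]"
```

```text
t 10.05 p [0.5312 0.0281 0.1896] yaw 70.75 tilt 0.03 polar 2.2 57.85 F [-0.62 -1.05  0.29] w 0.0008 q6 0.18
tool shift mm [-1.92 -0.62 65.61]
```

Call:
step_arm --pt "-1.9 -0.6 15" --pt "0 0 15" --pt "0 0 12" --pt "0 0 10" --pt "0 0 6" --pt "0 0 4" --pt "0 0 2" --pt "0 0 2" --pt "0 0 1" --pt "0 0 1" --pt "0 0 1" --pt "0 0 0" --twist '[0, 0, 0, 0, 0, 0, 0, 0, 0, 0, 0, 0]'

```text
time: 11.05
position: [0.5301, 0.0257, 0.1218]
tool_rot: [0.816, 0.578, 0.001, 0.0]
ft_force: [-1.0, 0.1, 4.8]
grip_width: 0.0002
```

```bash
python3 st.py
```

```text
t 11.05 p [0.5301 0.0257 0.1218] yaw 70.69 tilt 0.09 polar 0.5 -73.99 F [-1.05  0.07  4.79] w 0.0002 q6 0.17
```

Call:
step_arm --pt "0 0 1" --pt "0 0 1" --pt "0 0 1" --pt "0 0 1" --pt "0 0 0" --twist '[0, 0, 0, 0, 0]'

```text
time: 11.47
position: [0.5302, 0.0257, 0.1179]
tool_rot: [0.816, 0.578, 0.001, 0.001]
ft_force: [-0.5, -0.2, 5.2]
grip_width: 0.0005
```

Call:
step_arm --pt "0 0 1" --pt "0 0 1" --pt "0 0 1" --pt "0 0 0" --twist '[0, 0, 0, 0]'

```text
time: 11.8
position: [0.5303, 0.0258, 0.1155]
tool_rot: [0.816, 0.579, 0.001, 0.001]
ft_force: [-2.3, -0.5, 9.9]
grip_width: 0.0002
```

Going down smoothly; press on to bottom.

Call:
step_arm --pt "0 0 1" --pt "0 0 1" --pt "0 0 1" --pt "0 0 0" --pt "0 0 0" --twist '[0, 0, 0, 0, 0]'

```text
time: 12.22
position: [0.5302, 0.0258, 0.1153]
tool_rot: [0.816, 0.579, 0.001, 0.001]
ft_force: [-6.8, 0.8, 28.8]
grip_width: 0.0003
```

Call:
step_arm --pt "0 0 -2" --pt "0 0 -4" --pt "0 0 -10" --pt "0 0 -30" --pt "0 0 -30" --pt "0 0 -20" --pt "40 0 0" --pt "40 0 0" --pt "40 0 0" --pt "40 0 0" --pt "30 0 0" --pt "0 0 0" --pt "0 0 0" --pt "0 0 0" --twist '[0, 0, 0, 0, 0, 0, 0, 0, 0, 0, 0, 0, 0, 0]'

```text
time: 13.38
position: [0.5919, 0.2046, 0.2064]
tool_rot: [0.816, 0.579, -0.001, -0.0]
ft_force: [0.7, 0.4, -0.7]
grip_width: 0.0005
```

```bash
python3 st.py; python3 - <<'E'
from h import *
import json
A=np.array([.530,.0262])
c=robot.camera("top");cv2.imwrite("pics/topf.png",cv2.resize(c["color"][190:330,140:350],None,fx=3.8,fy=3.8,interpolation=cv2.INTER_CUBIC))
w=np.clip(c["color"][...,2].astype(float)-c["color"][...,0],0,None)
pts=[]
for u0,v0 in((223.7,241.1),(245,268.3),(258,236.5)):
    a,b=round(u0),round(v0);yy,xx=np.mgrid[b-4:b+5,a-4:a+5];ww=w[b-4:b+5,a-4:a+5]
    pts.append(onplane(c,[(xx*ww).sum()/ww.sum(),(yy*ww).sum()/ww.sum()],.107)[0,:2])
pts=np.array(pts);ax=pts.mean(0);print(ax,np.degrees(np.arctan2(*(pts-ax).T[::-1]))-[60,180,-60])
# deck height by depth: ring of points r=35..45
def dz(c,P0):
    D=c["depth"];vs,us=np.nonzero(D>0);d=D[vs,us];K=c["camera_matrix"]
    X=np.c_[(us-K[0,2])/K[0,0]*d,(vs-K[1,2])/K[1,1]*d,d]@R.from_quat(c["orientation"]).as_matrix().T+c["origin"]
    r=np.hypot(*(X[:,:2]-A).T)
    k=(r>.03)&(r<.075)&(X[:,2]>.06)&(X[:,2]<.1);Q=X[k]
    f=np.linalg.lstsq(np.c_[Q[:,:2]-A,np.ones(len(Q))],Q[:,2],rcond=None)[0]
    k2=(r>.092)&(r<.105)&(X[:,2]>.03)&(X[:,2]<.05);k3=(r<.012)
    print("deck med",np.median(Q[:,2]),"tilt",f[:2],"housing",np.median(X[k2,2]),"cap",np.median(X[k3,2]))
dz(c,A)
c=robot.camera("side");dz(c,A);cv2.imwrite("pics/sidef.png",cv2.resize(c["color"][190:330,180:350],None,fx=4,fy=4,interpolation=cv2.INTER_CUBIC))
E
```

```text
t 13.38 p [0.5919 0.2046 0.2064] yaw 70.72 tilt 0.08 polar 188.9 70.86 F [ 0.75  0.41 -0.71] w 0.0005 q6 0.49
[0.5297762  0.02705028] [   6.13127153 -353.89568503    5.96915653]
deck med 0.08210762952898565 tilt [-0.00149694 -0.00154744] housing 0.040022897741975205 cap 0.09791303584837208
deck med 0.08074288530690887 tilt [-0.00296347  0.00822954] housing 0.038640225193971256 cap 0.09713197079640401
```

View pics/topf.png

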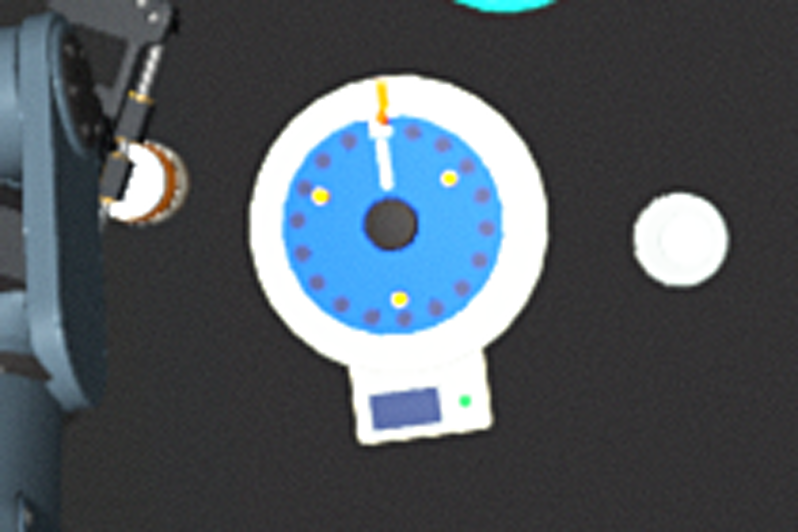

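View pics/sidef.png

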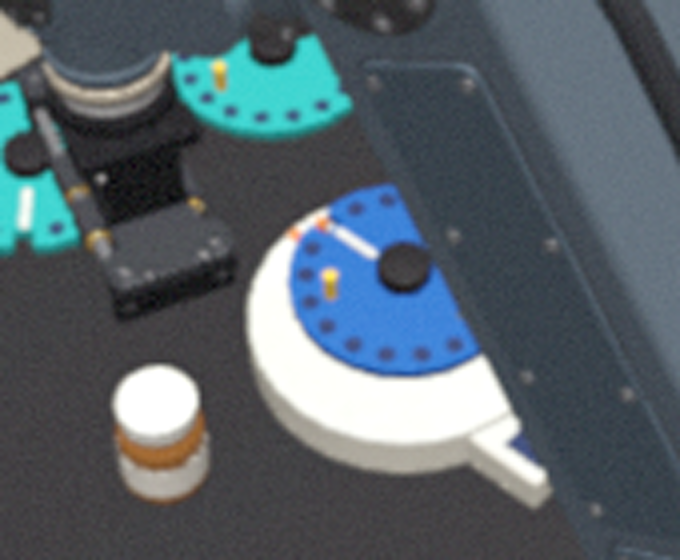

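```bash
python3 -c "
from rig import robot
print(robot.hand_in())"
```

```text
the job is handed in; nothing more can be done
None
```

I turned the carousel about 110° counter-clockwise by post0, with the open fingers either side of the post and not gripping it. I then pressed the cap down with the closed fingertips, to about 29 N at the stop. After that I moved clear and handed the job in at about 13.5 s, inside the 72 s limit.

| Last check | Measured | Expected |
|---|---|---|
| Cap top height (depth, top / side view) | 97.9 / 97.1 mm | 98 mm when home |
| Deck top height (depth, top / side view) | 82.1 / 80.7 mm | 82 mm when home |
| Deck tilt (top / side view) | about 0.002 / 0.009 rad | under 0.03 rad |
| Notch direction against the pin | about 6.0° against 5.65°, roughly 0.5 mm | under 6 mm |

- **Pin:** it is visible in the notch in both the top and side pictures.
- **Bottle and jar:** in the last top picture the bottle and jar look upright and unmoved by eye; I did not measure them.
- **Rack:** it was outside my last pictures. The arm only passed high over that side at the start.
- **Gripper:** its tips were about 0.19 m above the bench, off to one side and touching nothing; the force reading was about 1 N, which is noise.
- **Disagreement:** the side view's heights read about 1 mm lower than the top view's, which is within the stated camera calibration. Its reading of the carousel angle during turning was off by several degrees, because the mask took in the sides of the posts, so I used the top view for the angle.

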